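# Set the vegetable slicer three clicks thicker and lock it

## Task

The slices are coming out too thin: with a fingertip, flick the exposed edge of the slicer's thumbwheel exactly three clicks thicker than it stands now (the top of the wheel rolls away from you, toward the slicer's black handle loop), let it rest on its click, then push the black lock catch along its slot toward the wheel until it is fully home. Only touch and push, pick nothing up, keep off the blade, and leave the food holder and the things around the slicer where they stand.

Things in the scene. Friction and masses are not known exactly. Their poses are not given: they have to be found in the camera images.
- slicer: white mandoline slicer with steel deck plates, 300 x 180 mm, deck 60 mm high, held fast by suction feet. Origin: on the worktop under the deck's centre. x runs from the feed end near the robot to the black handle loop, y left, z up; turned at most 0.3 rad from the robot's x. A white housing, 30 mm wide, top 66 mm above the worktop, runs along its right side with lock catch and thumbwheel.
- wheel_axle (a point): centre of the thumbwheel on its axle (along the slicer's y), 60 mm above the worktop, 77 mm right of the slicer's centre line. Black knurled rubber wheel, 60 mm diameter, 16 mm wide, standing 24 mm out of the housing: the top of the rim is 30 mm above this point. Drive it by rubbing: press lightly on the rim (3 to 8 N) with shut fingertips and drag; a click takes about 1.2 N along the rim.
- wheel (a joint): turn of the thumbwheel, rad. One click is 0.524 (30 degrees, 15.7 mm of rim travel). Settings 0, 0.524, 1.047 ... 3.142, stops at both ends; it starts on the first, second or third, and once let go it snaps to the nearest click. It grows (thicker slices) as the top of the rim moves along the slicer's +x, toward the handle loop.
- wheel_mark (a point): the one wide steel bar across the wheel's rim (5 mm wide, 30 mm from the axle): it turns with the wheel. On the lowest setting it lies 75 degrees before the top of the wheel, on the robot's side; each click carries it 30 degrees on, over the top.
- plate (a joint): how far the run-on plate (the steel feed plate in front of the blade) has sunk, in m: 0.002 for every click of the wheel, to which it is geared.
- catch (a joint): travel of the lock catch, m: 0 open (start), 0.012 fully home, toward the wheel. Its tongue enters the wheel's click star and holds the wheel; it cannot pass 0.009 unless the wheel stands on a click. It stays where it is left and takes about 3 N to push.
- catch_top (a point): middle of the top face of the lock catch: a black ridged thumb block 12 mm long (slicer x), 25 mm wide, 14 mm tall on top of the housing; the housing's top is 14.5 mm below this point. It slides along the slicer's +x. It is 86 mm before the wheel's axle when open, 74 mm when home, with 33 mm of free housing top behind it.
- blade: the fixed steel blade across the slicer's deck, at its middle, 61 mm above the worktop: not to be touched.
- holder: the slicer's loose black food holder, 80 x 84 x 43 mm with a knob, parked on the deck plate between blade and handle loop. Origin: centre of its underside. Leave it alone.
- salt: salt shaker, 44 mm wide, 90 mm tall, left of the slicer. Origin: centre of its underside. Leave it alone.
- pepper_mill: dark wooden pepper mill, 58 mm wide, 130 mm tall, left of the slicer. Origin: centre of its underside. Leave it alone.
- jam_jar: jar with red jam and a dark lid, 64 mm wide, 88 mm tall, right of the thumbwheel. Origin: centre of its underside. Leave it alone.
- tin_soup: red food tin, 57 mm wide, 72 mm tall, right of the slicer's handle end. Origin: centre of its underside. Leave it alone.
- spice_0: small spice jar with a black cap, 44 mm wide, 96 mm tall, left of the slicer. Origin: centre of its underside. Leave it alone.
- mug_cream: small cream mug, 63 mm wide, 50 mm tall, right of the slicer's feed end. Origin: centre of its underside. Leave it alone.

How it is judged (in metres and radians):
On the way, in this order (a step that is already met when the one before it is completed fails the run):
1. the wheel stands at rest three clicks thicker than at the start, with the catch still open and the fingers off the slicer (distance of wheel_mark from where it was at the start of the episode between 0.0385 and 0.046 m and velocity of joint wheel between -0.1 and 0.1 rad/s and value of joint catch below 0.004 m and contact force between the fingers and slicer below 0.1 N), for 0.2 s.
2. the lock catch is pushed fully home (value of joint catch above 0.0105 m), for 0.1 s.
At the end, for the whole second after the job is handed in: The thumbwheel rests exactly three clicks thicker than at the start (within about a third of a click, measured by how far its steel bar has moved) and the lock catch is home (at least 10.5 of its 12 mm) (distance of wheel_mark from where it was at the start of the episode between 0.0385 and 0.046 m and value of joint catch above 0.0105 m and velocity of joint wheel between -0.1 and 0.1 rad/s); the robot touches nothing.
It fails at once if the blade is touched (contact force between the arm and blade above 0.3 N).
It fails at once if the blade is touched with the fingers (contact force between the fingers and blade above 0.3 N).
It fails at once if the food holder or a jar, tin, mill or mug is moved or lifted by more than 15 mm (distance of any of holder, salt, pepper_mill, jam_jar, tin_soup, spice_0, mug_cream from where it was at the start of the episode above 0.015 m).
It also fails if it takes over 48 s, if anything falls off the work surface, if the arm or the gripper's body presses on something with over 40 N, if the wrist force passes 120 N, or if a joint passes its speed limit or range.

## Robot

A 6-joint arm with a two-finger parallel gripper is mounted at the origin on a cart in front of the work surface, level with it; the furniture and walls round the work are solid. World frame = base frame: x ahead of the robot, y to its left, z up, the work surface at z = 0. Lengths are in m, angles in degrees, forces in N, time in s.
With the tool pointing down it reaches from about 0.325 to 0.85 m from the base axis. Payload 15.5 kg.
Tool frame: the origin (TCP) lies midway between the tips of the shut fingers; the grasp point (between the pads) lies 19 mm behind it; z points along the fingers, y is the line along which they close (so a half turn about z gives the same grasp; the last joint's range is limited). The gripper opens to 91 mm and grips with 3 to 60 N. Pads are 32 mm wide; open, the fingers measure 118 mm over their backs; the gripper's body (76 mm by 178 mm) begins 60 mm behind the grasp point.
Start: joints at [-75.716, 28.281, 77.091, -0, 74.628, -5.472], TCP at [0.211, -0.588, 0.214] pointing down, gripper open.
Joint ranges: [-166.48, 166.48], [-47.26, 123.95], [12.59, 153.08], [-70.14, 250.14], [6.76, 159.57], [-176.63, 176.63]. Speed limits (degrees/s): [108.29, 108.29, 147.25, 172.46, 172.46, 172.46].

## Interface

Orientations are given as a 3x3 rotation matrix whose columns are the frame's x, y, z axes.
In Python, from bench import ctrl gives the robot as it stands. The module is installed in compiled form; this text tells all that it offers. Calls block until the motion is done:
- ctrl.goto(position, orientation): joint-space move of the TCP to a pose.
- ctrl.move_l(position, vel=0.15, ori=None, contact_N=None): straight line of the TCP; ori=None keeps the orientation; vel is the mean speed in m/s. With contact_N (N) it stops when the force on the tool has changed by that much, and returns True; else False.
- ctrl.movej(angles): joint-space move.
- ctrl.command_gripper(opening): opening from 0.0 (shut) to 1.0 (fully open); the grip force is fixed at half the most; returns when the fingers have stopped.
- ctrl.sleep(seconds).
- ctrl.ik(position, orientation): joint angles nearest the present ones, or None.
- ctrl.read_camera(name): name is "scene" or "top" or "wrist"; returns the picture (420x560x3 uint8, blue, green, red); there is no depth.
- ctrl.camera_params(name): a dict with "fx", "fy", "cx", "cy" (pixels), "D" ([k1, k2, p1, p2, k3] as OpenCV has them; the pictures are not rectified), "pose" (4x4, takes a point from camera to world coordinates); the wrist camera has in their place "T_tool_cam" (4x4, takes a point from camera to tool coordinates, whose origin is the TCP and whose axes are the flange's). Camera axes: x right, y up, looking along -z (the intrinsics and any distortion apply to the point x, -y, -z); pixel columns grow to the right and rows downward; lengths in m; the calibration is good to about 2 mm. A picture is of the moment at which its call begins: read the wrist's pose just before it. camera_params takes no time and is no camera call.
A pose or a line that the arm cannot do raises ctrl.MotionError and nothing moves.
- ctrl.sign_off(): hands the job in; it is judged then, once.
Readings, each from a call of its own:
- ctrl.current_t(): time.
- ctrl.current_q(): joint angles.
- ctrl.current_dq(): joint speeds.
- ctrl.current_effort(): joint torques, N m.
- ctrl.current_tool_pos(): TCP position.
- ctrl.current_eef_rot(): TCP orientation.
- ctrl.current_contact_force(): force on the tool from outside, world axes, zero at the start.
- ctrl.current_wrist_torque(): the same for the moment, N m.
- ctrl.current_grip_width(): opening from 0.0 (shut) to 1.0 (fully open).
- ctrl.current_grasp_force(): force on a finger pad.
Only numpy, scipy, OpenCV 4.12 (cv2) and the standard library are available. Lean on these libraries where they do the work, as an engineer would, in place of code of your own. Each camera call takes 0.05 s, during which the arm holds its last target. There are 200 camera calls.

## Working session

There is one attempt and no reset: what is moved stays moved. The work goes in short steps, each a Python script; the robot and the scene stay as the last script left them, time stands still between calls to the robot, and variables do not carry over. Pictures are saved under pics/ and viewed, at most 10 in all, crops included, and the job is handed in when it is done.

```bash
mkdir -p pics
cat > h.py <<'E'
import numpy as np, cv2
from bench import ctrl
def cam(n):
    p=ctrl.camera_params(n)
    K=np.array([[p['fx'],0,p['cx']],[0,p['fy'],p['cy']],[0,0,1.]]);D=np.array(p['D'],float)
    if n=='wrist':
        T=np.eye(4);T[:3,:3]=ctrl.current_eef_rot();T[:3,3]=ctrl.current_tool_pos();T=T@np.array(p['T_tool_cam'])
    else: T=np.array(p['pose'])
    return K,D,T
def ray(c,uv):
    K,D,T=c
    x,y=cv2.undistortPoints(np.array([[uv]],float),K,D)[0,0]
    d=T[:3,:3]@np.array([x,-y,-1.]);return T[:3,3],d
def onz(c,uv,z):
    o,d=ray(c,uv);return o+d*(z-o[2])/d[2]
def proj(c,P):
    K,D,T=c
    q=(np.asarray(P,float).reshape(-1,3)-T[:3,3])@T[:3,:3]*[1,-1,-1]
    return cv2.projectPoints(q,np.zeros(3),np.zeros(3),K,D)[0][:,0]
E
python3 - <<'E'
from h import *
for n in ('scene','top'):
    im=ctrl.read_camera(n);cv2.imwrite(f'pics/{n}0.png',im);c=cam(n);print(n,c[0].tolist(),c[1],c[2].round(3).tolist())
E
```

```text
scene [[384.4222473128233, 0.0, 276.3990225822417], [0.0, 384.4222473128233, 203.96332498309746], [0.0, 0.0, 1.0]] [0.02286171 0.         0.         0.         0.        ] [[0.995, -0.023, 0.101, 0.645], [0.1, 0.458, -0.883, -0.575], [-0.026, 0.889, 0.458, 0.482], [0.0, 0.0, 0.0, 1.0]]
top [[433.8263641323322, 0.0, 277.2346163919014], [0.0, 433.8263641323322, 206.9634412276831], [0.0, 0.0, 1.0]] [-0.01800992  0.          0.          0.          0.        ] [[-0.004, 0.98, -0.199, 0.394], [-1.0, -0.003, 0.005, 0.186], [0.004, 0.199, 0.98, 0.915], [0.0, 0.0, 0.0, 1.0]]
```

View pics/top0.png

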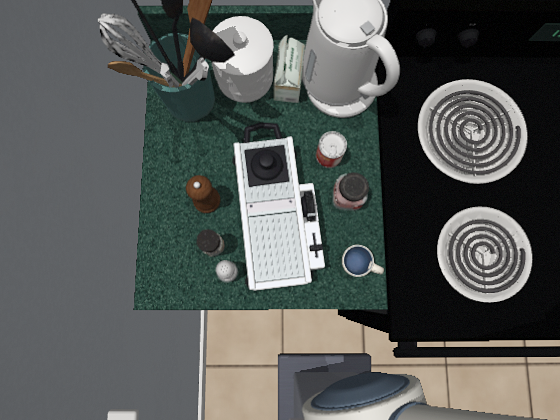

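View pics/scene0.png

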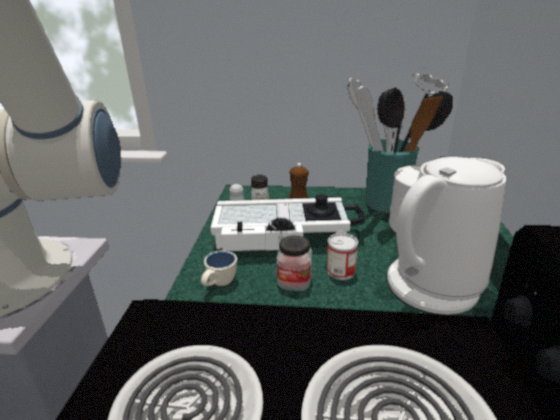

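Top view: the slicer runs from its feed end (275,288) to the handle (263,130), with the wheel at about (309,205) and the catch at about (317,245). The jam jar is at (350,190). The scene view agrees. I'll turn these into positions, then look from close by.

Run:
```python
from h import *
im=cv2.imread('pics/top0.png');c=cam('top')
hsv=cv2.cvtColor(im,cv2.COLOR_BGR2HSV)
m=((hsv[...,1]<40)&(hsv[...,2]>140)).astype(np.uint8);m[:136]=0;m[292:]=0;m[:,:230]=0;m[:,330:]=0
m[130:172,315:]=0
m=cv2.morphologyEx(m,cv2.MORPH_CLOSE,np.ones((9,9)))
n,l,s,_=cv2.connectedComponentsWithStats(m);k=1+s[1:,4].argmax();print(s[k])
# left long edge & ends of the deck
L=[];
for r in range(150,280,3):
    L.append(onz(c,(np.where(l[r]==k)[0].min()-.5,r),.06)[:2])
L=np.array(L,np.float32);vx,vy,x0,y0=cv2.fitLine(L,cv2.DIST_HUBER,0,.01,.01)[:,0]
yaw=np.arctan2(vy,vx);yaw=yaw if abs(yaw)<1.57 else yaw-np.sign(yaw)*np.pi
print('yaw',yaw,'left',x0,y0)
for uv in [(309,205),(317,245)]:print(onz(c,uv,.08))
ex=np.array([np.cos(yaw),np.sin(yaw)]);ey=np.array([-ex[1],ex[0]])
w=onz(c,(309,205),.08)[:2]-.03*ex
R=np.array([[ex[0],ey[0]*-1,0],[ex[1],-ey[1],0],[0,0,-1]]);print(R)
print(ctrl.camera_params('wrist'))
print(ctrl.current_eef_rot())
for s in(1,-1):print(ctrl.ik([*w,.25],R@np.diag([s,s,1])))
```

```text
[ 234  136   91  154 8538]
yaw 0.11851148 left 0.5545643 0.25594723
[0.56810105 0.11964197 0.08      ]
[0.48914938 0.10560638 0.08      ]
[[ 0.99298573  0.11823426  0.        ]
 [ 0.11823426 -0.99298573  0.        ]
 [ 0.          0.         -1.        ]]
{'fx': 358.9152614586358, 'fy': 358.9152614586358, 'cx': 282.3506026480181, 'cy': 210.3486597099158, 'D': array([0.00702846, 0.        , 0.        , 0.        , 0.        ]), 'T_tool_cam': array([[-7.78497657e-04,  9.71863463e-01,  2.35543632e-01,
         6.58450646e-02],
       [ 9.99999690e-01,  7.84911553e-04,  6.65293059e-05,
         4.57813318e-04],
       [-1.20223517e-04,  2.35543611e-01, -9.71863773e-01,
        -1.70718050e-01],
       [ 0.00000000e+00,  0.00000000e+00,  0.00000000e+00,
         1.00000000e+00]])}
[[ 9.41137847e-01  3.38022863e-01 -3.13136242e-04]
 [ 3.38022996e-01 -9.41137168e-01  1.13367683e-03]
 [ 8.85045304e-05 -1.17279342e-03 -9.99999308e-01]]
[ 5.95710092e+00  2.02834992e+01  8.47765466e+01 -2.54444375e-14
  7.49399542e+01  8.91668932e+01]
[ 5.95710092e+00  2.02834992e+01  8.47765466e+01 -2.54444375e-14
  7.49399542e+01 -9.08331068e+01]
```

Run:
```python
from h import *
y=.1185;ex=np.array([np.cos(y),np.sin(y),0]);ey=np.array([-ex[1],ex[0],0])
R=np.c_[ex,-ey,[0,0,-1]]
ctrl.goto([.52,.113,.24],R);ctrl.command_gripper(0.0)
print(ctrl.current_t(),ctrl.current_q().round(1),ctrl.current_tool_pos())
c=cam('wrist');im=ctrl.read_camera('wrist');cv2.imwrite('pics/w1.png',im)
np.savez('c1.npz',*c)
```

```text
4.175 [ 5.8 19.3 88.1 -0.  72.6 89. ] [0.51999227 0.1130014  0.23999795]
```

View pics/w1.png

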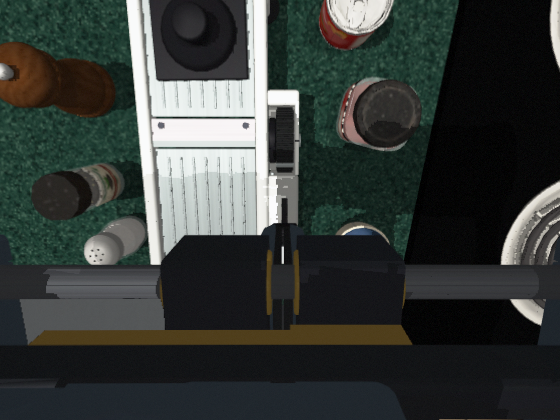

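Wrist view: the wheel is at (283,135) and the fingers hide the catch around (284,210). I'll back off to see the catch and the near side of the wheel, where the bar should be.

```bash
cat >> h.py <<'E'
y=.1185;ex=np.array([np.cos(y),np.sin(y),0]);ey=np.array([-ex[1],ex[0],0]);ez=np.array([0,0,1.])
R=np.c_[ex,-ey,[0,0,-1]]
E
python3 - <<'E'
from h import *
p=np.array([.52,.113,.19])-.125*ex
ctrl.move_l(p,vel=.25)
c=cam('wrist');im=ctrl.read_camera('wrist');cv2.imwrite('pics/w2.png',im)
np.savez('c2.npz',*c);print(ctrl.current_t())
cv2.imwrite('pics/w2c.png',cv2.resize(im[0:260,180:400],None,fx=2.3,fy=2.3,interpolation=cv2.INTER_CUBIC))
E
```

```text
4.9667
```

View pics/w2c.png

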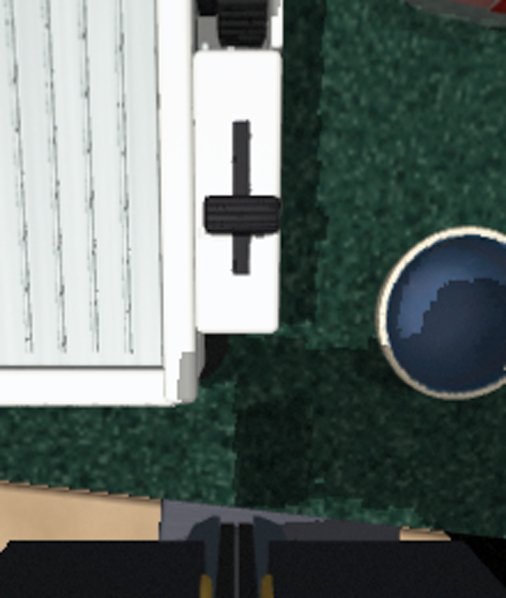

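The catch top is at about full-image (285,92), open in its slot with free housing behind it. The wheel is at the top edge. One more view centred on the wheel will also show the bar.

Run:
```python
from h import *
c=[np.load('c2.npz')[k] for k in np.load('c2.npz')]
f=lambda u,v:(180+u/2.3,v/2.3)
a=onz(c,f(282,60),.066);b=onz(c,f(279,325),.066);d=a-b;print('yaw',np.arctan2(d[1],d[0]),a,b)
k=onz(c,f(242,212),.0805);print('catch',k)
p=np.array([.52,.113,.19])-.055*ex
ctrl.move_l(p,vel=.25)
c=cam('wrist');im=ctrl.read_camera('wrist');cv2.imwrite('pics/w3.png',im)
np.savez('c3.npz',*c);print(ctrl.current_t())
cv2.imwrite('pics/w3c.png',cv2.resize(im[0:220,220:360],None,fx=2.7,fy=2.7,interpolation=cv2.INTER_CUBIC))
```

```text
yaw 0.11875688891688688 [0.53507277 0.09886767 0.066     ] [0.45056849 0.08878476 0.066     ]
catch [0.48540401 0.10619087 0.0805    ]
5.45
```

View pics/w3c.png

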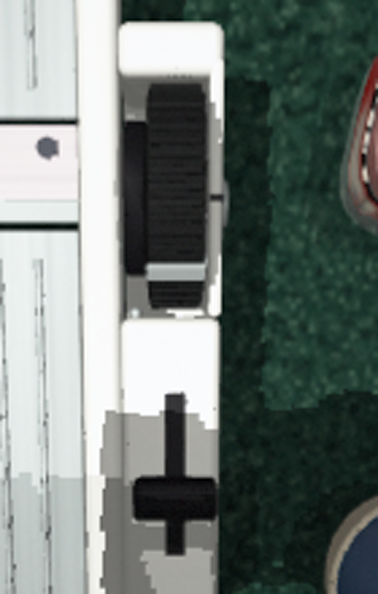

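The bar shows on the near side of the wheel at full-image (285,100), and the catch is at (285,184). Next come the axle position and the bar's angle.

Run:
```python
from h import *
ld=lambda n:[np.load(n)[k] for k in np.load(n)]
c2,c3=ld('c2.npz'),ld('c3.npz')
f=lambda u,v:(220+u/2.7,v/2.7)
k2=onz(c2,(180+242/2.3,212/2.3),.0805);k3=onz(c3,f(175,498),.0805);print(k2,k3)
for k in(k2,k3):
    ax=k+86e-3*ex
    ax[2]=.06
    o,d=ray(c3,f(176,271))
    o2=np.array([(o-ax)@ex,o[2]-.06]);d2=np.array([d@ex,d[2]])
    A,B,C=d2@d2,2*o2@d2,o2@o2-.03**2
    t=(-B-np.sqrt(B*B-4*A*C))/(2*A);q=o2+t*d2
    P=o+t*d
    print('axle',ax,'mark angle before top',np.degrees(np.arctan2(-q[0],q[1])),'y off',(P-ax)@ey)
    # expected silhouettes
    for g in(75,45,15):
        g=np.radians(g);print(proj(c3,ax-.03*np.sin(g)*ex+.03*np.cos(g)*ez)[0]*2.7-[594,0])
print('axle stub',onz(c3,f(218,197),.06))
```

```text
[0.48540401 0.10619087 0.0805    ] [0.48608038 0.10650342 0.0805    ]
axle [0.5708009  0.11635803 0.06      ] mark angle before top 46.62055307572281 y off 7.0673580504642015e-06
[175.64653522 299.50181191]
[176.04551554 268.62053873]
[176.33632529 213.5667614 ]
axle [0.57147727 0.11667058 0.06      ] mark angle before top 48.503149000854854 y off -0.00022907463869840895
[174.8572778  296.97472675]
[175.21241786 265.93228018]
[175.46842525 210.72823309]
axle stub [0.57233216 0.10406466 0.06      ]
```

The bar is about 45° before the top, so the wheel is on the second setting. The target is 45° past the top. I'll do one stroke of one click and check it.

```bash
cat >> h.py <<'E'
AX=np.array([.571,.1165,0])
VIEW=np.array([.52,.113,.19])-.055*ex
def stroke(s0,s1,N=4,zs=.105,vel=.03):
    ctrl.move_l(AX+s0*ex+zs*ez,vel=.2)
    hit=ctrl.move_l(AX+s0*ex+.083*ez,vel=.02,contact_N=N)
    z=ctrl.current_tool_pos()[2];print('hit',hit,'z',z.round(4),ctrl.current_contact_force().round(2))
    n=6
    for i in range(1,n+1):
        ctrl.move_l(AX+(s0+(s1-s0)*i/n)*ex+z*ez,vel=vel)
        f=ctrl.current_contact_force();print(np.round([f@ex,f@ey,f[2]],2),end=' ')
    ctrl.move_l(AX+s1*ex+.11*ez,vel=.15)
    print('t',ctrl.current_t())
def look(name,p=VIEW):
    ctrl.move_l(p,vel=.25);c=cam('wrist');im=ctrl.read_camera('wrist')
    cv2.imwrite(f'pics/{name}.png',im)
    g=im.astype(int).min(2);best=[]
    for a in range(-70,80,1):
        r=np.radians(a);P=[AX+.06*ez-.03*np.sin(r)*ex+.03*np.cos(r)*ez+w*ey for w in(-.004,-.002,0,.002,.004)]
        best.append(np.mean([g[int(round(v)),int(round(u))] for u,v in proj(c,P)]))
    b=np.array(best);th=np.arange(-70,80)[b>90];print(name,'bar deg before top:',th, b.max())
E
python3 - <<'E'
from h import *
stroke(-.008,.008)
look('w4')
E
```

```text
hit True z 0.0895 [ 0.34 -0.57  6.31]
[-0.5  -0.85  6.43] [-0.01 -0.32  6.17] [0.77 0.24 5.72] [0.45 1.17 5.19] [ 0.71 -0.1   5.07] [-0.45 -0.26  7.77] t 8.8
w4 bar deg before top: [12 13 14 15 16 17 18 19 20 21] 221.2
```

That gave exactly one click (bar at about 16°). Now the second stroke, with another check.

Run:
```python
from h import *
stroke(-.008,.008)
look('w5',VIEW+.02*ex)
```

```text
hit True z 0.0895 [-1.04  0.12  6.5 ]
[-0.16  0.9   7.27] [-0.28  0.13  6.48] [ 0.33 -0.75  5.6 ] [ 1.4  -1.12  4.87] [1.33 0.39 4.98] [-0.94 -0.66  6.76] t 12.9083
w5 bar deg before top: [-18 -17 -16 -15 -14 -13 -12 -11 -10  -9] 203.2
```

Run:
```python
from h import *
stroke(-.008,.008)
ctrl.sleep(.3)
look('w6',VIEW+.055*ex+.03*ez)
im=cv2.imread('pics/w6.png');cv2.imwrite('pics/w6c.png',cv2.resize(im[0:240,200:380],None,fx=2.5,fy=2.5))
```

```text
hit True z 0.0895 [-0.68 -0.08  7.12]
[-1.33 -0.34  6.18] [-0.31  0.77  5.96] [1.1  0.68 5.04] [ 1.2  -0.11  4.54] [ 1.68 -0.08  5.12] [-0.52 -0.96  6.49] t 16.875
w6 bar deg before top: [-48 -47 -46 -45 -44 -43 -42 -41 -40 -39] 168.6
```

View pics/w6c.png

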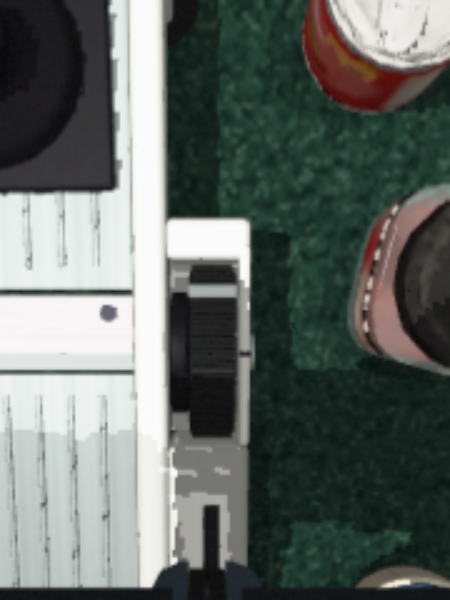

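The bar is now 45° past the top, at crop (213,291): exactly three clicks. Next I push the catch home from behind.

Run:
```python
from h import *
s=-.114
ctrl.move_l(AX+s*ex+.12*ez,vel=.2)
print(ctrl.move_l(AX+s*ex+.072*ez,vel=.06,contact_N=5),ctrl.current_tool_pos().round(4))
h=ctrl.move_l(AX+(s+.035)*ex+.072*ez,vel=.015,contact_N=10)
ctrl.sleep(.3)
f=ctrl.current_contact_force();p=ctrl.current_tool_pos();print(h,'s',((p-AX)@ex).round(4),f@ex,f@ey,f[2],ctrl.current_t())
ctrl.move_l(AX+((p-AX)@ex-.006)*ex+.072*ez,vel=.05)
ctrl.move_l(AX+((p-AX)@ex-.006)*ex+.12*ez,vel=.15)
look('w7',np.array([.52,.113,.21])-.075*ex)
im=cv2.imread('pics/w7.png');cv2.imwrite('pics/w7c.png',cv2.resize(im[0:240,200:380],None,fx=2.5,fy=2.5))
print(ctrl.current_t(),cam('wrist')[2][:3,3]);np.savez('c7.npz',*cam('wrist'))
```

```text
False [0.458  0.103  0.0722]
True s -0.0983 -0.6447918267989623 -0.9394168757412905 -0.46577626016993745 21.1167
w7 bar deg before top: [-50 -49 -48 -47 -46 -45 -44 -43 -42 -41 -40 -39] 204.8
22.4167 [0.51188528 0.11157263 0.37926065]
```

View pics/w7c.png

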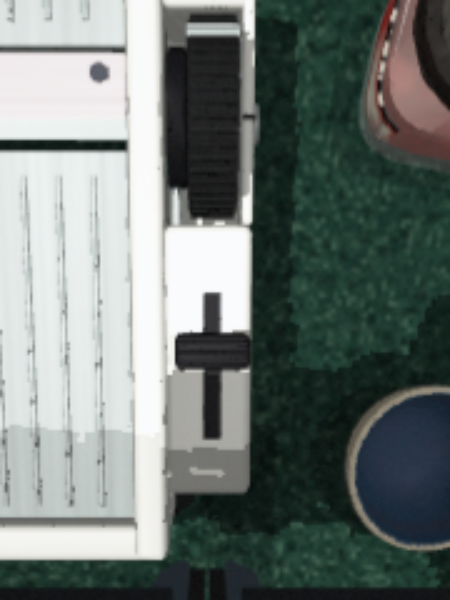

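The catch is at crop (212,351) and the bar still sits 45° past the top. I'll measure how far the catch has travelled.

Run:
```python
from h import *
c=[np.load('c7.npz')[k] for k in np.load('c7.npz')]
k=onz(c,(200+212/2.5,351/2.5),.0805);print(k,(k-AX)@ex)
```

```text
[0.49641463 0.10768206 0.0805    ] -0.07510479230306623
```

Travel is about 11 mm, too close to the threshold to be sure. I'll push again more firmly, in small steps with the force read at each one.

Run:
```python
from h import *
s=-.106
ctrl.move_l(AX+s*ex+.12*ez,vel=.2)
ctrl.move_l(AX+s*ex+.072*ez,vel=.08,contact_N=5)
for i in range(30):
    s+=.001 if s<-.1005 else .0005
    ctrl.move_l(AX+s*ex+.072*ez,vel=.02)
    F=ctrl.current_contact_force()@ex;print(round(((ctrl.current_tool_pos()-AX)@ex)*1e3,2),round(F,1),end=' | ')
    if abs(F)>14: break
print(ctrl.current_t())
ctrl.move_l(AX+(s-.008)*ex+.072*ez,vel=.08)
ctrl.move_l(AX+(s-.008)*ex+.12*ez,vel=.15)
look('w8',np.array([.52,.113,.21])-.075*ex)
im=cv2.imread('pics/w8.png');c=cam('wrist')
g=im.min(2)
# catch rows along a column beside the slot
for f in('w7','w8'):
    g=cv2.imread(f'pics/{f}.png').max(2).astype(int);b=np.where(g[115:180,275:281].mean(1)<90)[0]+115;print(f,b.min(),b.max())
    for r in (b.min()-.5,b.max()+.5):print(((onz(c,(285,r),.0805)-AX)@ex).round(4))
print(ctrl.current_t())
```

```text
-104.66 -0.6 | -103.89 0.3 | -102.94 0.6 | -101.92 0.4 | -100.92 -0.3 | -99.92 -0.3 | -99.49 0.2 | -98.95 -0.2 | -98.49 -0.2 | -98.22 -2.4 | -98.03 -5.2 | -97.91 -6.8 | -97.82 -7.9 | -97.72 -10.4 | -97.66 -12.1 | -97.57 -13.8 | -97.45 -14.9 | 28.025
w8 bar deg before top: [-51 -50 -49 -48 -47 -46 -45 -44 -43 -42 -41 -40 -39 -38 -37] 194.0
w7 133 146
-0.0687
-0.0799
w8 133 147
-0.0687
-0.0807
29.3167
```

The catch is against a hard stop: 15 N didn't move it further, and its centre is 74 mm before the axle, which is fully home. The bar is unchanged and the arm is clear, so I'm handing in.

```bash
python3 -c "
from bench import ctrl
print(ctrl.sign_off())"
```

```text
the job is handed in; nothing more can be done
None
```

I turned the wheel exactly three clicks thicker, to the fifth setting, pushed the lock catch fully home, and handed in the job at about 29 s of the 48 s; it returned no verdict.

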